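# Close up the craft-bench tool chest

### The job

Close up the little white tool chest using only your fingertips: push both open drawers fully shut, and only then push the lid all the way down. The cork stopper and the paint pot must stay standing in their drawers; pick nothing up, and leave everything else on the bench where it is.

Things in the scene. Friction and masses are not known exactly. Their poses are not given: they have to be found in the camera images.
- chest: low white tool chest, fixed on the green mat: 170 mm deep (x), 300 mm wide (y), 94 mm high without the lid. Origin: centre of its underside, 3 mm above the work surface. Its -x side is the front, facing the robot, and its +y is its left as seen in the robot's frame. Two drawers side by side at the bottom slide out to chest -x; above them a shallow tray with a lid hinged along the top of the far side.
- drawer_left (a joint): the left drawer (chest +y side): 0 = fully shut, grows (m) as it is pulled out to chest -x, at most 0.11. It slides with about 1.5 N of friction and stays where it is left, with no spring or catch. Its white front is 138 mm wide and 56 mm high, its lower edge 5 mm above the chest's underside.
- pull_left (a point): middle of the outer (robot-side) face of the left drawer's black bar pull; moves with the drawer. The bar is 90 mm long (along chest y), 12 mm high and 8 mm thick, stands 32 mm out from the drawer front (24 mm gap behind it), its centre 42 mm above the chest's underside. Shut, this point is at chest x = -125 mm, chest y = +71 mm.
- drawer_right (a joint): the right drawer (chest -y side): 0 = fully shut, grows (m) as it is pulled out to chest -x, at most 0.11. It slides with about 1.5 N of friction and stays where it is left, with no spring or catch. Its white front is 138 mm wide and 56 mm high, its lower edge 5 mm above the chest's underside.
- pull_right (a point): middle of the outer (robot-side) face of the right drawer's black bar pull; moves with the drawer. The bar is 90 mm long (along chest y), 12 mm high and 8 mm thick, stands 32 mm out from the drawer front (24 mm gap behind it), its centre 42 mm above the chest's underside. Shut, this point is at chest x = -125 mm, chest y = -71 mm.
- lid (a joint): the chest's wooden lid: 0 = fully down, grows (rad) as its near edge rises; hinged along chest y at the far top edge. A stiff hinge (about 0.35 N m friction) holds it where it is left, so it must be pushed all the way down.
- lid_hinge (a point): middle of the hinge line, fixed to the chest at chest x = +85 mm, z = 94 mm. The lid is a flat board 304 mm wide, reaching 184 mm from the hinge to its near edge, 8 mm thick: its underside passes through the hinge line, its outer face lies 8 mm beyond. A lip 36 mm deep hangs under the near edge and comes down before the drawer fronts.
- lid_edge (a point): middle of the near edge of the lid, on its outer (upper) face; moves with the lid.
- stopper: loose cork stopper standing on its narrow end in one of the two drawers: mushroom shape, 42 mm across, 31 mm high; origin in the middle of its underside, z up.
- paint_pot: loose small glass paint pot standing in the other drawer: 32 mm across, 38 mm high; origin in the middle of its underside, z up.
- glue_bottle: white glue bottle, 38 mm across, 120 mm tall, left of the chest beside the open drawers (loose bystander; origin in the middle of its underside)
- cork_blank: spare cork stopper, same shape as the one in the drawer, standing on the mat right of the drawers (loose bystander; origin in the middle of its underside)
- dish: round amber dish, 90 mm across, 28 mm high, on the mat left of the open drawers (loose bystander; origin in the middle of its underside)
- flat_file: flat file with wooden handle, 215 mm long, 22 mm wide, 18 mm high, lying front to back on the mat, the outermost thing left of the chest; its x axis runs along it, handle to -x (loose bystander; origin in the middle of its underside)
- wedge: flat wooden block 120 x 50 x 18 mm lying crosswise on the mat right of the open drawers (loose bystander; origin in the middle of its underside)
- craft_knife: craft knife 150 mm long, 12 mm high, lying right of the chest (loose bystander; origin in the middle of its underside)
- brush_jar: white jar 64 mm across with brushes up to 165 mm high, standing left of the chest (loose bystander; origin in the middle of its underside)
Mind the look-alikes: they are no part of the job. Of the things shaped like the paint_pot, the glass one is meant.

How it is judged:
By the outcome, as a careful person would: the job done as asked, in the order asked, and still so for the second after the job is handed in, with the robot touching nothing.
It also fails if it takes over 62 s, if anything falls off the work surface, if the arm or the gripper's body presses on something with over 40 N, if the wrist force passes 120 N, or if a joint passes its speed limit or range.

### The arm

A 6-joint arm with a two-finger parallel gripper is mounted at the origin on the work surface. World frame = base frame: x ahead of the robot, y to its left, z up, the work surface at z = 0. Lengths are in m, angles in rad, forces in N, time in s.
With the tool pointing down it reaches from about 0.4 to 0.825 m from the base axis. Payload 7 kg.
Tool frame: the origin (TCP) lies on the centre line of the jaws, within the pads' length; the fingertips stand tip_reach ahead of it and the grasp point (between the pads) is the TCP (tip_reach is the distance from the TCP to the fingertips, in m); z points along the fingers, y is the line along which they close (so a half turn about z gives the same grasp; the last joint's range is limited). The gripper opens to 88 mm and grips with 3 to 60 N. Pads are 19 mm wide; open, the fingers measure 130 mm over their backs; the gripper's body (78 mm by 193 mm) begins 47 mm behind the grasp point.
Start: joints at [0.288, 0.359, 0.012, 0, -1.224, -0.288], TCP at [0.675, -0, 0.219] pointing down, gripper open.
Joint ranges: [-3.07, 3.07], [-1.43, 2.12], [-1.02, 1.25], [-3.03, 1.67], [-3.05, -0], [-3.03, 3.03]. Speed limits (rad/s): [2.39, 2.39, 3.01, 3.14, 3.14, 3.14].

### API

Orientations are given as [roll, pitch, yaw] about the fixed x, y, z axes, in that order (R = Rz(yaw) Ry(pitch) Rx(roll)).
In Python, from station import get_state, grab_frame, calibration, job_done, find_in, mark_of, tip_reach gives the robot as it stands.
- The arm moves only by the shell command python3 -m handwheel 'ROWS' [OPENING] [FORCE]. ROWS is JSON, a list of rows, each an object with "delta_pos": the shift along the world's x, y, z in units of 30 mm (1.0 is 30 mm), a list of three; "dr": the turn, a rotation vector about the world's x, y, z in degrees, a list of three. In form: [{"delta_pos": [tx, ty, tz], "dr": [rx, ry, rz]}, ...]. A call has 1 to 10 rows; each row shifts and turns the commanded pose from where the row before left it; what a row does not reach is not made up. A row lasts 1/10 s, in which the tool goes at most 50 mm and 8.59 degrees, less where a joint would pass 70% of its speed; a pose out of reach is approached as far as the arm can. A call is refused whole if a number of a shift passes 1 or a number of a turn 8.59, either way. A call with a gripper value outside its range is refused whole. OPENING is the closure, from -1 (fully open) to 1 (shut), set as the call begins (- or left out, the last holds). The fingers move at their own pace and stop on an object; FORCE is the grip in N (left out, the last holds). Time passes only in rows, so rows that do not move let the fingers close. It gives the time, the measured TCP pose, the force, the opening and the grip force at its end, in the units of the state.
- get_state(): the state, without advancing time (a new reading comes with each control period).
- grab_frame(name): name is "scene" or "side" or "wrist"; returns the picture (420x560x3 uint8, red, green, blue); there is no depth.
- calibration(name): a dict with "fx", "fy", "cx", "cy" (pixels), "extrinsics" (4x4, takes a point from world to camera coordinates). Camera axes: x right, y down, z forward; pixel columns grow to the right and rows downward; lengths in m; the calibration is good to about 2 mm. A picture is of the moment at which its call begins: read the wrist's pose just before it. calibration takes no time and is no camera call; for the wrist camera it gives the pose at the moment of the call.
- job_done(): hands the job in; it is judged then, once.
Trained networks look in the newest picture that a camera, given by its name, has taken for a name from the list of things; names that differ only in an ending like _2 or _b are one class to them, and where a whole thing is asked for, a point or a joint stands for the part that bears it (a point fixed in the world has none). Each returns a list of dicts, best first, with "conf" (0 to 1); they miss things now and then, are a little off and sometimes report something else, mostly with a low value. They report only what shows in the picture. A call takes as long as a camera call. They do not tell look-alikes from the thing itself.
- find_in(camera, query): "location" ([column, row] in pixels, amid what is visible of it).
- mark_of(camera, query): "location" ([column, row] in pixels: a listed point, or the origin of a listed thing).
The state is a dict: "t": time; "q": joint angles; "qd": joint speeds; "joint_efforts": joint torques, N m; "eef_pos": TCP position; "ee_rot": TCP orientation; "force": force on the tool from outside, world axes, zero at the start; "moment": the same for the moment, N m; "width": finger opening in m; "gripper_force": force on a finger pad.
Only numpy, scipy, OpenCV 4.12 (cv2) and the standard library are available. Lean on these libraries where they do the work, as an engineer would, in place of code of your own. Each camera call takes 0.05 s, during which the arm holds its last target. There are 200 camera calls.

## Working session

There is one attempt and no reset: what is moved stays moved. The work goes in short steps, Python scripts to look and compute and a shell command to move; the robot and the scene stay as the last step left them, time stands still between calls to the robot, and variables do not carry over. Pictures are saved under pics/ and viewed, at most 10 in all, crops included, and the job is handed in when it is done.

```bash
ls; mkdir -p pics; cat > h.py <<'E'
import numpy as np, cv2
from station import *
def save(c,n):
    f=grab_frame(c); cv2.imwrite('pics/'+n,cv2.cvtColor(f,cv2.COLOR_RGB2BGR)); return f
def ray(c,px):
    k=calibration(c); E=np.array(k['extrinsics']); R,t=E[:3,:3],E[:3,3]
    d=R.T@np.array([(px[0]-k['cx'])/k['fx'],(px[1]-k['cy'])/k['fy'],1]); return -R.T@t,d
def atz(c,px,z):
    o,d=ray(c,px); return o+d*(z-o[2])/d[2]
def proj(c,P):
    k=calibration(c); E=np.array(k['extrinsics']); p=E[:3,:3]@P+E[:3,3]
    return np.array([k['fx']*p[0]/p[2]+k['cx'],k['fy']*p[1]/p[2]+k['cy']])
def tri(obs):
    A=np.zeros((3,3));b=np.zeros(3)
    for c,px in obs:
        o,d=ray(c,px); d=d/np.linalg.norm(d); M=np.eye(3)-np.outer(d,d); A+=M;b+=M@o
    return np.linalg.solve(A,b)
E
python3 - <<'E'
from h import *
np.set_printoptions(precision=4,suppress=True)
s=get_state(); print(s['t'],s['eef_pos'],s['ee_rot'],s['width'],tip_reach if not callable(tip_reach) else tip_reach())
save('scene','s0.png');save('side','d0.png')
for q in ['chest','pull_left','pull_right','lid_hinge','lid_edge','stopper','paint_pot']:
    o={}
    for c in ['scene','side']:
        r=mark_of(c,q); print(q,c,[(np.round(x['location']),round(x['conf'],2)) for x in r[:3]])
        if r:o[c]=r[0]['location']
    if len(o)==2: print('   ',tri(o.items()))
E
```

```text
pics
0.0 [ 0.6745 -0.      0.2179] [ 3.1399 -0.0002 -1.5709] 0.08713514954154038 0.019
chest scene [(array([376., 271.]), 0.67), (array([339., 286.]), 0.62)]
chest side [(array([359., 252.]), 0.82), (array([353., 313.]), 0.15)]
    [ 0.7338 -0.0065 -0.0566]
pull_left scene [(array([259., 268.]), 0.73)]
pull_left side [(array([285., 237.]), 0.93)]
    [ 0.4638 -0.0419  0.0531]
pull_right scene [(array([272., 322.]), 0.74)]
pull_right side [(array([299., 268.]), 0.69)]
    [ 0.4847 -0.1739  0.0487]
lid_hinge scene [(array([251., 224.]), 0.74), (array([381., 271.]), 0.61)]
lid_hinge side [(array([396., 215.]), 0.89)]
    [ 0.575  -0.0854  0.2126]
lid_edge scene [(array([323., 268.]), 0.69), (array([380., 271.]), 0.34)]
lid_edge side [(array([343., 187.]), 0.73)]
    [ 0.6034 -0.0836  0.2095]
stopper scene [(array([292., 268.]), 0.54)]
stopper side [(array([311., 245.]), 0.68), (array([261., 228.]), 0.41)]
    [ 0.5441 -0.0252  0.0033]
paint_pot scene [(array([301., 322.]), 0.52), (array([145., 376.]), 0.44), (array([381., 269.]), 0.32)]
paint_pot side [(array([174., 336.]), 0.6), (array([334., 270.]), 0.51), (array([294., 214.]), 0.46)]
    [ 0.3682 -0.1942 -0.0467]
```

```bash
python3 - <<'E'
import cv2,numpy as np
a=cv2.imread('pics/s0.png');b=cv2.imread('pics/d0.png')
cv2.imwrite('pics/s1.png',cv2.resize(a,(800,600)));cv2.imwrite('pics/d1.png',cv2.resize(b,(800,600)))
E
```

```text
(no output)
```

View pics/s1.png

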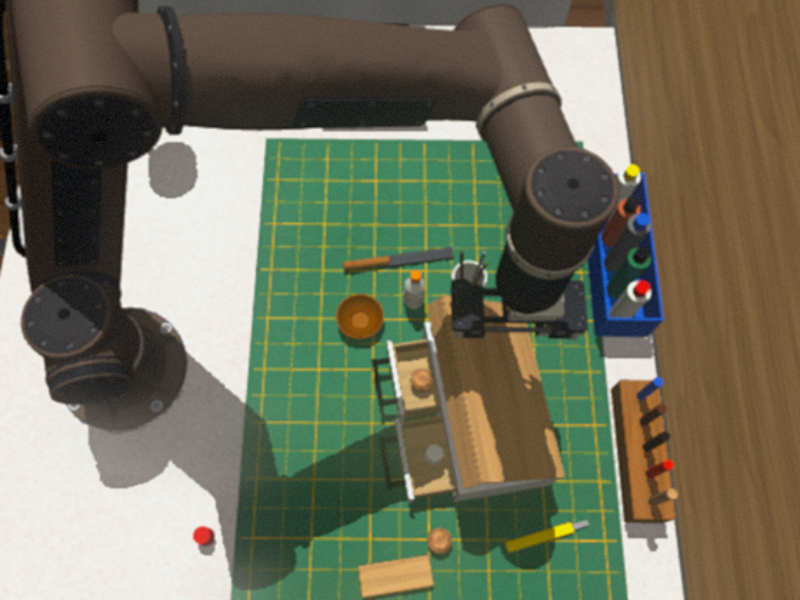

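View pics/d1.png

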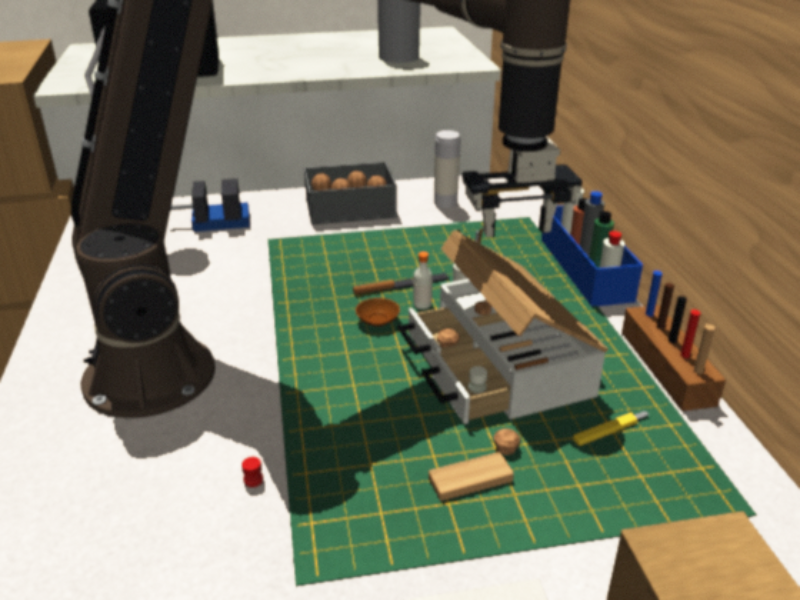

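The scene picture shows the chest yawed about 10° with its front facing left (left drawer around (410,375), right around (425,460)). The stopper is in the left drawer at (422,380) and the glass pot in the right at (435,455). The look-alikes are the cork blank at (440,541), outside the drawers, and the red pot at (203,536). The side picture shows the same, with the lid about 30–35° open. I'll enlarge both to get corners.

```bash
python3 - <<'E'
import cv2
a=cv2.imread('pics/s0.png')[205:355,230:430];b=cv2.imread('pics/d0.png')[155:305,265:465]
cv2.imwrite('pics/s2.png',cv2.resize(a,(800,600),interpolation=cv2.INTER_CUBIC));cv2.imwrite('pics/d2.png',cv2.resize(b,(800,600),interpolation=cv2.INTER_CUBIC))
E
```

```text
(no output)
```

View pics/s2.png

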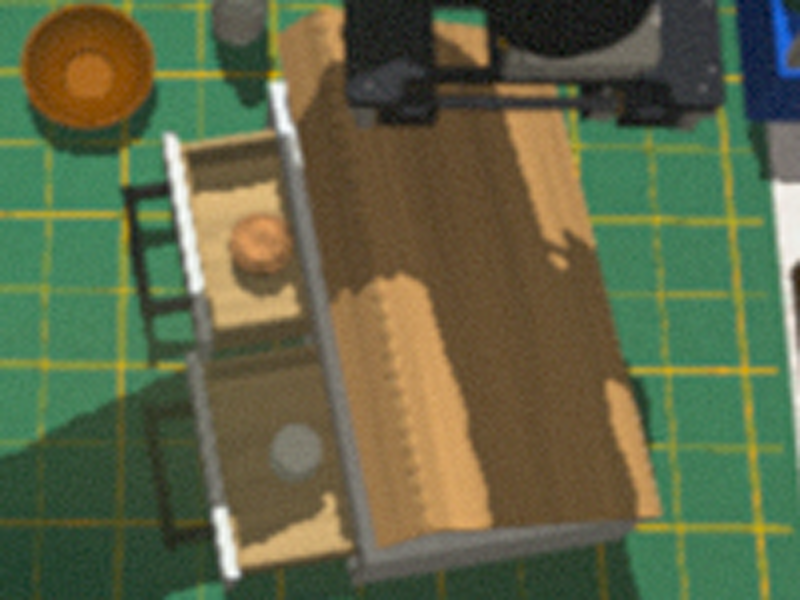

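View pics/d2.png

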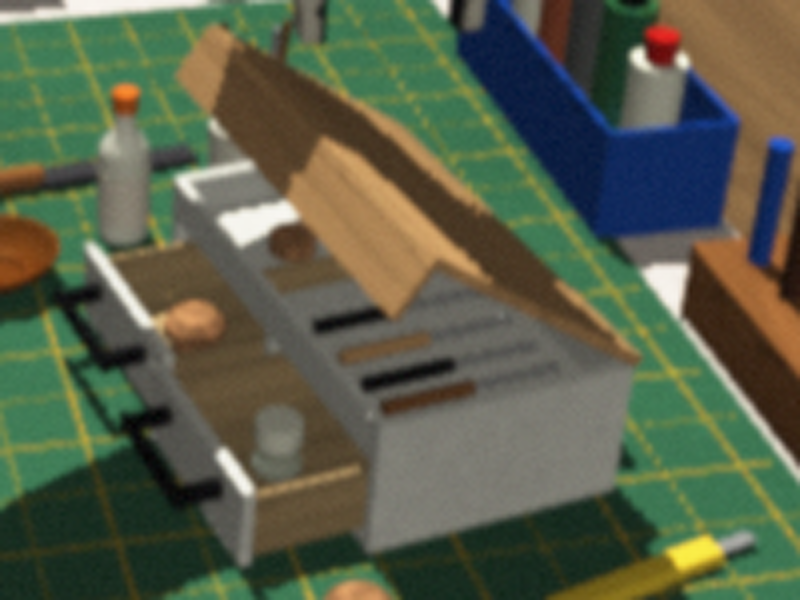

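```bash
cat > fit.py <<'E'
from h import *
from scipy.optimize import least_squares
np.set_printoptions(precision=4,suppress=True)
def W(p,P):
    c,s=np.cos(p[2]),np.sin(p[2]); return np.array([p[0]+c*P[0]-s*P[1],p[1]+s*P[0]+c*P[1],P[2]+.003])
def L(th,r,y,n): # lid point
    return [.085-r*np.cos(th)+n*np.sin(th),y,.094+r*np.sin(th)+n*np.cos(th)]
K={c:calibration(c) for c in('scene','side')}
def pj(c,P):
    k=K[c];E=np.array(k['extrinsics']);q=E[:3,:3]@P+E[:3,3]
    return np.array([k['fx']*q[0]/q[2]+k['cx'],k['fy']*q[1]/q[2]+k['cy']])
sc=lambda u,v:np.array([u/4+230,v/4+205]); sd=lambda u,v:np.array([u/4+265,v/4+155])
O=[('scene',sc(165,136),lambda p:[-.093-p[3],.140,.061]),('scene',sc(224,578),lambda p:[-.093-p[4],-.140,.061]),
('scene',sc(270,85),lambda p:[-.085,.150,.094]),
('scene',np.array([259,268]),lambda p:[-.125-p[3],.071,.042]),('scene',np.array([272,322]),lambda p:[-.125-p[4],-.071,.042]),
('side',np.array([285,237]),lambda p:[-.125-p[3],.071,.042]),('side',np.array([299,268]),lambda p:[-.125-p[4],-.071,.042]),
('side',sd(380,425),lambda p:[-.085,-.15,.094]),('side',sd(370,552),lambda p:[-.085,-.15,0]),('side',sd(612,487),lambda p:[.085,-.15,0]),
('side',sd(632,362),lambda p:[.085,-.152,.098]),('side',sd(177,183),lambda p:[-.085,.15,.094]),
('side',sd(437,265),lambda p:L(p[5],.184,-.152,.008)),('side',sd(395,315),lambda p:L(p[5],.184,-.152,-.036)),('side',sd(215,28),lambda p:L(p[5],.184,.152,.008)),
('side',sd(88,243),lambda p:[-.093-p[3],.14,.061]),('side',sd(245,565),lambda p:[-.093-p[4],-.14,.005])]
r=least_squares(lambda p:np.concatenate([pj(c,W(p,f(p)))-u for c,u,f in O]),[.66,-.1,.18,.06,.06,.5],loss='soft_l1')
p=r.x; print('x y yaw dL dR lid',p,'yaw deg',np.degrees(p[2]),'lid deg',np.degrees(p[5]))
for c,u,f in O: print(c,u,(pj(c,W(p,f(p)))-u).round(1))
print('pull L',W(p,[-.125-p[3],.071,.042]),'shut',W(p,[-.125,.071,.042]))
print('pull R',W(p,[-.125-p[4],-.071,.042]),'shut',W(p,[-.125,-.071,.042]))
print('lid edge',W(p,L(p[5],.184,0,.008)),'down',W(p,L(0,.184,0,.008)),'axis',np.cos(p[2]),np.sin(p[2]))
for q in ['glue_bottle','brush_jar','dish','cork_blank','wedge']:
    m=mark_of('scene',q); print(q,atz('scene',m[0]['location'],.003) if m else None)
E
python3 fit.py
```

```text
x y yaw dL dR lid [ 0.6648 -0.0738  0.175   0.0615  0.0701  0.6113] yaw deg 10.029604551372847 lid deg 35.02664305905242
scene [271.25 239.  ] [ 0.2 -1.5]
scene [286.  349.5] [ 1.6 -1. ]
scene [297.5  226.25] [ 0.7 -1.1]
scene [259 268] [ 4.5 -0.7]
scene [272 322] [-2.6  1.3]
side [285 237] [-0.8  0.8]
side [299 268] [3.1 2.3]
side [360.   261.25] [0.3 0.8]
side [357.5 293. ] [-0.3  0.4]
side [418.   276.75] [0.4 0.7]
side [423.  245.5] [1.5 0.3]
side [309.25 200.75] [-0.8 -1.4]
side [374.25 221.25] [ 0.3 -1.9]
side [363.75 233.75] [-0.8  1.5]
side [318.75 162.  ] [-1.1 -1. ]
side [287.   215.75] [-0.9  0.4]
side [326.25 296.25] [-0.6  0.7]
pull L [ 0.4687 -0.0364  0.045 ] shut [ 0.5293 -0.0257  0.045 ]
pull R [ 0.485  -0.1777  0.045 ] shut [ 0.554  -0.1655  0.045 ]
lid edge [ 0.6046 -0.0845  0.2092] down [ 0.5673 -0.0911  0.105 ] axis 0.9847178980821144 0.17415700157255376
glue_bottle [0.5231 0.1338 0.003 ]
brush_jar [0.6326 0.1546 0.003 ]
dish [0.4269 0.0923 0.003 ]
cork_blank [ 0.5722 -0.3096  0.003 ]
wedge [ 0.5016 -0.3607  0.003 ]
```

```bash
python3 -m handwheel '[{"delta_pos":[0,0,1],"dr":[0,0,0]},{"delta_pos":[0,0,1],"dr":[0,0,0]},{"delta_pos":[-1,-0.18,0],"dr":[0,0,-8]},{"delta_pos":[-1,-0.18,0],"dr":[0,0,-8]},{"delta_pos":[-1,-0.18,0],"dr":[0,0,-8]},{"delta_pos":[-1,-0.18,0],"dr":[0,0,-8]},{"delta_pos":[-1,-0.18,0],"dr":[0,0,-8]},{"delta_pos":[-1,-0.18,0],"dr":[0,0,-8]},{"delta_pos":[-1,-0.18,0],"dr":[0,0,-8]},{"delta_pos":[-1,-0.18,0],"dr":[0,0,-8]}]' 1 10
python3 -m handwheel '[{"delta_pos":[0,0,-0.5],"dr":[0,0,-8]},{"delta_pos":[0,0,-0.5],"dr":[0,0,-8]},{"delta_pos":[0,0,-0.5],"dr":[1.4,-7.9,0]},{"delta_pos":[0,0,-0.5],"dr":[1.4,-7.9,0]},{"delta_pos":[0,0,-0.5],"dr":[1.4,-7.9,0]},{"delta_pos":[0,0,0],"dr":[0,0,0]},{"delta_pos":[0,0,0],"dr":[0,0,0]}]'
python3 -c "
from h import *
s=get_state();print(s['q'],s['eef_pos'],s['ee_rot'],s['force'],s['width'])"
```

```text
t: 2.05
eef_pos: [0.4337, -0.0435, 0.2789]
ee_rot: [-3.142, 0.0, -2.694]
force: [-0.6, -0.3, -0.6]
width: 0.0135
gripper_force: 0.0
t: 2.75
eef_pos: [0.4323, -0.0444, 0.2022]
ee_rot: [-3.141, 0.419, -2.966]
force: [1.7, 1.3, 2.1]
width: 0.0007
gripper_force: 0.0
[ 0.46220892 -0.3335209  -0.89011529  0.19960908 -0.62045663 -1.99687847] [ 0.43225054 -0.04436513  0.20217855] [-3.14114558  0.41855564 -2.9658765 ] [1.72359746 1.30709877 2.13932768] 0.0007117856561450387
```

```bash
python3 -m handwheel '[{"delta_pos":[0,0,-0.8],"dr":[0,0,0]},{"delta_pos":[0,0,-0.8],"dr":[0,0,0]},{"delta_pos":[0,0,-0.8],"dr":[0,0,0]},{"delta_pos":[0,0,-0.8],"dr":[0,0,0]},{"delta_pos":[0,0,-0.8],"dr":[0,0,0]},{"delta_pos":[0,0,-0.8],"dr":[0,0,0]},{"delta_pos":[0,0,0],"dr":[0,0,0]},{"delta_pos":[0,0,0],"dr":[0,0,0]}]'
python3 - <<'E'
from h import *
s=get_state();print(s['q'])
a=save('scene','x.png')[205:355,200:400];b=save('side','y.png')[155:305,225:425]
v=np.hstack([cv2.resize(i,(400,300),interpolation=cv2.INTER_CUBIC) for i in(a,b)])
cv2.imwrite('pics/v1.png',cv2.cvtColor(v,cv2.COLOR_RGB2BGR))
E
```

```text
t: 3.55
eef_pos: [0.4497, -0.056, 0.0746]
ee_rot: [3.106, 0.397, -2.967]
force: [0.1, -0.3, -0.2]
width: 0.0003
gripper_force: 0.0
[ 0.33318375 -0.03863479 -1.0128893   0.12798963 -0.20081458 -1.84271664]
```

View pics/v1.png

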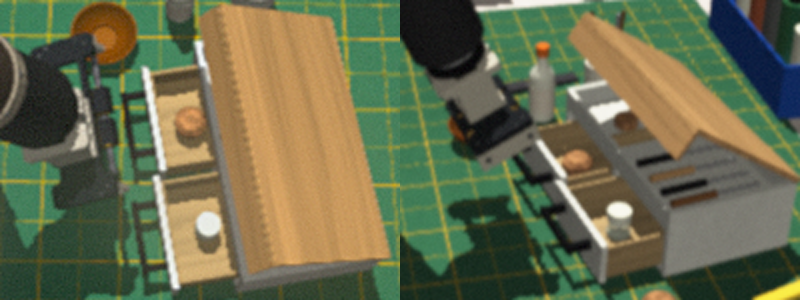

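The picture shows the arm stopped at its reach limit just short of the left bar, at about (115,115) in the left half. The drawers and their contents are untouched, so I'll reduce the tilt.

```bash
python3 -m handwheel '[{"delta_pos":[0,0,0],"dr":[-1.4,7.9,0]},{"delta_pos":[-0.1,0.2,0],"dr":[-1.2,7,0]},{"delta_pos":[0,0.2,0],"dr":[0,0,0]},{"delta_pos":[0,0,-0.2],"dr":[0,0,0]},{"delta_pos":[0,0,-0.2],"dr":[0,0,0]},{"delta_pos":[0,0,0],"dr":[0,0,0]},{"delta_pos":[0,0,0],"dr":[0,0,0]}]'
python3 -c "
from h import *
s=get_state();print(s['q'])"
```

```text
t: 4.35
eef_pos: [0.4447, -0.0459, 0.0614]
ee_rot: [3.108, 0.148, -2.968]
force: [-0.4, 0.4, -0.8]
width: 0.0005
gripper_force: 0.0
[ 0.33048005  0.0834937  -0.78245517 -0.01994198 -0.55371414 -1.70854927]
```

```bash
python3 -m handwheel '[{"delta_pos":[0.1,0.018,0],"dr":[0,0,0]},{"delta_pos":[0.1,0.018,0],"dr":[0,0,0]},{"delta_pos":[0.1,0.018,0],"dr":[0,0,0]},{"delta_pos":[0.1,0.018,0],"dr":[0,0,0]},{"delta_pos":[0.1,0.018,0],"dr":[0,0,0]},{"delta_pos":[0.1,0.018,0],"dr":[0,0,0]},{"delta_pos":[0.1,0.018,0],"dr":[0,0,0]},{"delta_pos":[0.1,0.018,0],"dr":[0,0,0]},{"delta_pos":[0.1,0.018,0],"dr":[0,0,0]},{"delta_pos":[0.1,0.018,0],"dr":[0,0,0]}]'
python3 -m handwheel '[{"delta_pos":[0.1,0.018,0],"dr":[0,0,0]},{"delta_pos":[0.1,0.018,0],"dr":[0,0,0]},{"delta_pos":[0.1,0.018,0],"dr":[0,0,0]},{"delta_pos":[0.1,0.018,0],"dr":[0,0,0]},{"delta_pos":[0.1,0.018,0],"dr":[0,0,0]},{"delta_pos":[0.1,0.018,0],"dr":[0,0,0]},{"delta_pos":[0.1,0.018,0],"dr":[0,0,0]},{"delta_pos":[0.1,0.018,0],"dr":[0,0,0]}]'
```

```text
t: 5.35
eef_pos: [0.4758, -0.0401, 0.0616]
ee_rot: [3.108, 0.148, -2.968]
force: [0.1, -0.0, 0.1]
width: 0.0004
gripper_force: 0.0
t: 6.15
eef_pos: [0.4998, -0.0358, 0.0616]
ee_rot: [3.108, 0.148, -2.968]
force: [-0.6, 0.0, 0.7]
width: 0.0004
gripper_force: 0.0
```

```bash
cat > v.py <<'E'
import sys
from h import *
s=get_state();print(s['eef_pos'],s['force'])
a=save('scene','x.png')[205:355,220:420];b=save('side','y.png')[155:305,245:445]
v=np.hstack([cv2.resize(i,(400,300),interpolation=cv2.INTER_CUBIC) for i in(a,b)])
cv2.imwrite('pics/'+sys.argv[1],cv2.cvtColor(v,cv2.COLOR_RGB2BGR))
E
python3 v.py v2.png
```

```text
[ 0.49977123 -0.03575743  0.06155129] [-0.55044254  0.01613861  0.67666908]
```

View pics/v2.png

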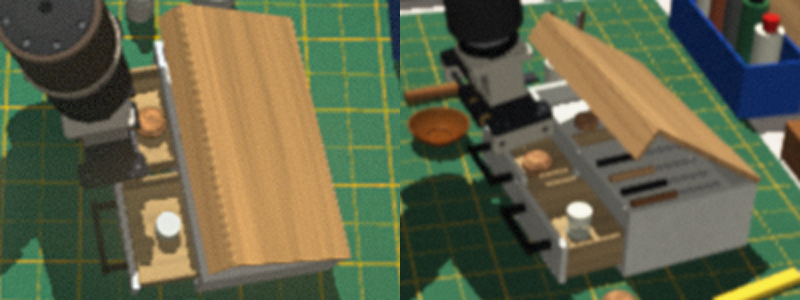

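The left drawer has moved in about 30 mm. The stopper stands at (150,122) and the pot at (168,225). I'll go on.

```bash
python3 -m handwheel '[{"delta_pos":[0.1,0.018,0],"dr":[0,0,0]},{"delta_pos":[0.1,0.018,0],"dr":[0,0,0]},{"delta_pos":[0.1,0.018,0],"dr":[0,0,0]},{"delta_pos":[0.1,0.018,0],"dr":[0,0,0]},{"delta_pos":[0.06,0.011,0],"dr":[0,0,0]}]'
python3 -m handwheel '[{"delta_pos":[0.06,0.011,0],"dr":[0,0,0]},{"delta_pos":[0.06,0.011,0],"dr":[0,0,0]},{"delta_pos":[0.06,0.011,0],"dr":[0,0,0]}]'
python3 -m handwheel '[{"delta_pos":[0.06,0.011,0],"dr":[0,0,0]},{"delta_pos":[0.06,0.011,0],"dr":[0,0,0]}]'
```

```text
t: 6.75
eef_pos: [0.5137, -0.0332, 0.0616]
ee_rot: [3.108, 0.148, -2.968]
force: [0.1, 0.0, 0.2]
width: 0.0004
gripper_force: 0.0
t: 7.05
eef_pos: [0.5188, -0.0323, 0.0616]
ee_rot: [3.108, 0.148, -2.968]
force: [0.5, -0.0, 0.8]
width: 0.0002
gripper_force: 0.0
t: 7.25
eef_pos: [0.5225, -0.0316, 0.0616]
ee_rot: [3.108, 0.148, -2.968]
force: [-0.5, -0.3, -0.1]
width: 0.0006
gripper_force: 0.0
```

```bash
python3 -m handwheel '[{"delta_pos":[0.06,0.011,0],"dr":[0,0,0]},{"delta_pos":[0.06,0.011,0],"dr":[0,0,0]}]' | sed -n '2p;4p'
python3 -m handwheel '[{"delta_pos":[0.06,0.011,0],"dr":[0,0,0]},{"delta_pos":[0.06,0.011,0],"dr":[0,0,0]}]'| sed -n '2p;4p'
python3 v.py v3.png
```

```text
eef_pos: [0.5261, -0.031, 0.0616]
force: [-0.3, 1.5, -0.4]
eef_pos: [0.5297, -0.0303, 0.0616]
force: [0.3, 0.1, 0.4]
[ 0.52969013 -0.03031247  0.06156779] [0.31529905 0.05126054 0.41841464]
```

View pics/v3.png

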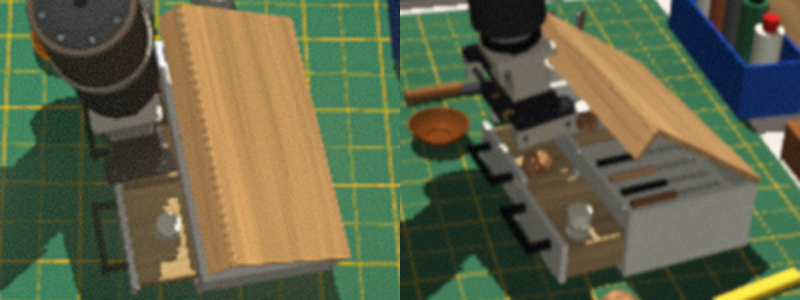

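```bash
python3 - <<'E'
from h import *
s=get_state();P=np.array(s['eef_pos'])
for c in('scene','side'):
    grab_frame(c)
    print(c,'tcp',proj(c,P),'tip',proj(c,P+[.003,0,-.019]))
    for q in('pull_left','pull_right','drawer_left','stopper','lid_edge'): print(q,[(np.round(x['location']),round(x['conf'],2)) for x in mark_of(c,q)[:2]] if 'drawer' not in q else find_in(c,q)[:1])
b=grab_frame('side')[175:275,270:403]
cv2.imwrite('pics/v4.png',cv2.cvtColor(cv2.resize(b,(798,600),interpolation=cv2.INTER_CUBIC),cv2.COLOR_RGB2BGR))
E
```

```text
scene tcp [287.78136772 263.35435612] tip [288.71069046 265.46319894]
pull_left [(array([261., 268.]), 0.55)]
pull_right [(array([272., 326.]), 0.7), (array([249., 224.]), 0.51)]
drawer_left [{'location': [268.7, 276.0], 'conf': 0.69}]
stopper [(array([283., 179.]), 0.26)]
lid_edge [(array([325., 270.]), 0.61)]
side tcp [306.58216376 228.91855013] tip [307.49692879 234.75036766]
pull_left [(array([285., 236.]), 0.71), (array([335., 271.]), 0.32)]
pull_right [(array([299., 272.]), 0.62), (array([422., 300.]), 0.55)]
drawer_left [{'location': [300.3, 231.8], 'conf': 0.9}]
stopper [(array([315., 243.]), 0.67)]
lid_edge [(array([344., 188.]), 0.96)]
```

View pics/v4.png

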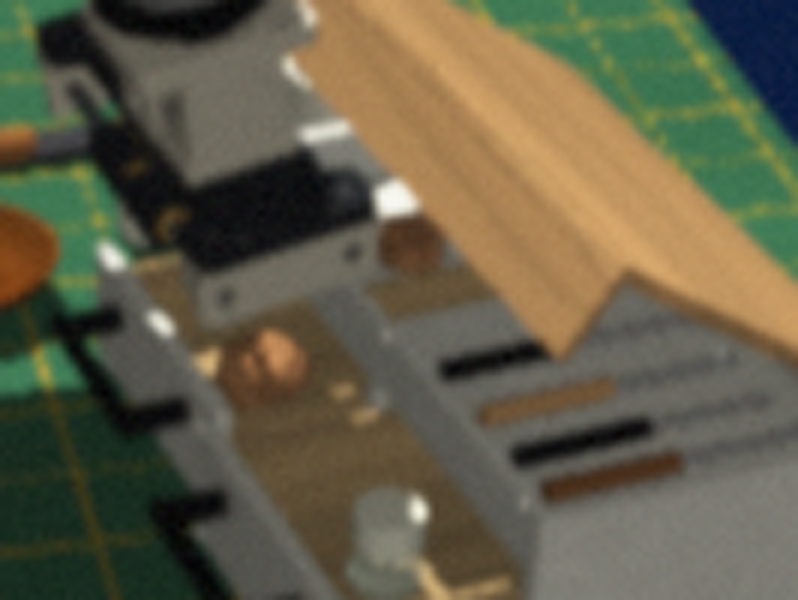

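```bash
python3 - <<'E'
from h import *
from scipy.spatial.transform import Rotation as R
np.set_printoptions(precision=1,suppress=True)
s=get_state();P=np.array(s['eef_pos']);M=R.from_euler('xyz',s['ee_rot']).as_matrix()
print(s['ee_rot'],'\n',M,s['width'])
for nm,l in dict(tip=[0,0,.019],tcp=[0,0,0],b1=[.039,.0965,-.047],b2=[-.039,.0965,-.047],b3=[.039,-.0965,-.047],b4=[-.039,-.0965,-.047],top=[0,0,-.15]).items():
    w=P+M@np.array(l); a=proj('scene',w);b=proj('side',w)
    print(nm,(w*1000),'scene',a,'v4',(b-[270,175])*6)
# front edge top of left drawer, stopper
a=grab_frame('scene')[215:315,240:373];b=grab_frame('side')[175:275,270:403];w=grab_frame('wrist')
k=calibration('wrist');E=np.array(k['extrinsics']);print('wristcam at',-E[:3,:3].T@E[:3,3]*1000)
print('tip in wrist',proj('wrist',P+M@np.array([0,0,.019])))
m=[cv2.resize(i,(400,300),interpolation=cv2.INTER_CUBIC) for i in(a,b)]
v=np.vstack([np.hstack(m),np.hstack([cv2.resize(w,(400,300)),np.zeros((300,400,3),np.uint8)])])
cv2.imwrite('pics/v5.png',cv2.cvtColor(v,cv2.COLOR_RGB2BGR))
E
```

```text
[ 3.1  0.1 -3. ] 
 [[-1.  -0.2  0.1]
 [-0.2  1.   0.1]
 [-0.1  0.  -1. ]] 0.0004685347031624964
tip [532.2 -29.2  42.8] scene [288.5 265. ] v4 [223.1 356.8]
tcp [529.6 -30.3  61.6] scene [287.7 263.4] v4 [218.9 323.6]
b1 [467.8  55.1 105.5] scene [263.4 225.1] v4 [ 45.  152.6]
b2 [543.8  68.5 117. ] scene [294.1 218.7] v4 [203.5 100.3]
b3 [ 502.2 -134.7   99. ] scene [276.8 301.2] v4 [213.8 395.7]
b4 [ 578.2 -121.3  110.6] scene [309.1 294.8] v4 [388.6 334.3]
top [508.7 -39.2 209.9] scene [280.6 248.5] v4 [183.7  41. ]
wristcam at [427.2 -54.6 213.9]
tip in wrist [280.1 255.7]
```

View pics/v5.png

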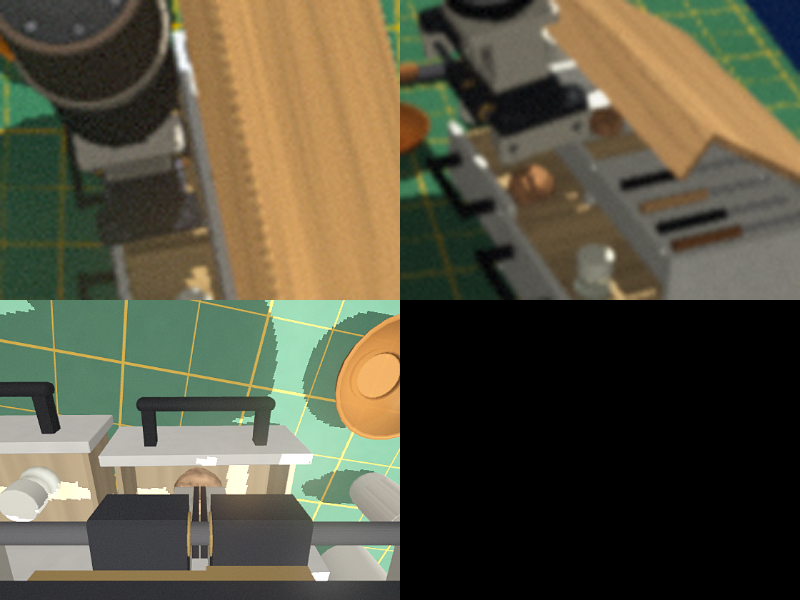

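Wrist view: the left bar is at (206,404) and has not moved, and the closed fingers are at (200,490), already past the drawer front. I'll check this pose against known sizes.

```bash
python3 - <<'E'
from h import *
np.set_printoptions(precision=3,suppress=True)
f=lambda u,v:[u*1.4,(v-300)*1.4]
k=calibration('wrist');print(k['fx'],k['cx'],k['cy'])
a,b=atz('wrist',f(137,404),.051),atz('wrist',f(275,404),.051); print('bar ends',a,b,np.linalg.norm(a-b),'exp .09')
a,b=atz('wrist',f(100,463),.064),atz('wrist',f(312,463),.064); print('front inner',a,b,np.linalg.norm(a-b),'exp .138')
a,b=atz('wrist',f(122,428),.064),atz('wrist',f(287,428),.064); print('front outer',a,b,np.linalg.norm(a-b))
print('stopper',atz('wrist',f(198,475),.05))
for z in(.043,.07,.09): print('tip ray',z,atz('wrist',f(200,484),z))
E
```

```text
366.2655015139232 279.3182893448246 215.60465715982622
bar ends [ 0.476 -0.08   0.051] [0.461 0.006 0.051] 0.08768626833767922 exp .09
front inner [ 0.515 -0.098  0.064] [0.493 0.038 0.064] 0.13786074479448146 exp .138
front outer [ 0.489 -0.086  0.064] [0.472 0.013 0.064] 0.10055805451749819
stopper [ 0.522 -0.033  0.05 ]
tip ray 0.043 [ 0.533 -0.029  0.043]
tip ray 0.07 [ 0.517 -0.033  0.07 ]
tip ray 0.09 [ 0.504 -0.036  0.09 ]
```

```bash
python3 -c "
from h import *
save('side','da.png');save('scene','sa.png')"
python3 -m handwheel '[{"delta_pos":[0,0,0.5],"dr":[0,0,0]},{"delta_pos":[0,0,0.7],"dr":[0,0,0]},{"delta_pos":[0,0,0.7],"dr":[0,0,0]},{"delta_pos":[-0.5,-0.09,0.7],"dr":[0,0,0]},{"delta_pos":[-0.8,-0.14,0.5],"dr":[0,0,0]},{"delta_pos":[-0.8,-0.14,0.5],"dr":[0,0,0]},{"delta_pos":[-0.7,-0.12,0],"dr":[0,0,0]},{"delta_pos":[0,0,0],"dr":[0,0,0]},{"delta_pos":[0,0,0],"dr":[0,0,0]}]'
python3 - <<'E'
from h import *
from scipy.spatial.transform import Rotation as R
np.set_printoptions(precision=1,suppress=True)
save('side','db.png');save('scene','sb.png')
d=cv2.absdiff(cv2.GaussianBlur(cv2.imread('pics/da.png'),(3,3),0),cv2.GaussianBlur(cv2.imread('pics/db.png'),(3,3),0)).max(2)
print('side diff rows 215-245, cols 290-340')
for r in range(215,246): print(r,''.join('#' if v>40 else '+' if v>20 else '.' for v in d[r,280:345]))
s=get_state();P=np.array(s['eef_pos']);M=R.from_euler('xyz',s['ee_rot']).as_matrix()
print(P*1000,'tip now side',proj('side',P+M@[0,0,.019]),'scene',proj('scene',P+M@[0,0,.019]))
E
```

```text
t: 9.55
eef_pos: [0.4456, -0.045, 0.17]
ee_rot: [3.107, 0.149, -2.967]
force: [0.9, -0.6, 0.4]
width: 0.0004
gripper_force: 0.0
side diff rows 215-245, cols 290-340
215 .............+#########################+++########+..............
216 ..............++#+++################+++....+#####+...............
217 ...................+##############+..........+++++...............
218 ..........++.......+###########++......++++......................
219 ........+###+.......++#######+..+++++..++++......................
220 ........+####+.......+++++++.+++++++++++++++.....................
221 ........+#####+.......+...+++++++++++++++++++....................
222 .........######+........++++++++++++++++++.......................
223 .........+######.......++++.+++######+++.........................
224 ..........+#####+......++++..++####+++++.........................
225 ...........######+.....++++.++###+++++...........................
226 ...........+#####+.....++++++++++++..............................
227 ............+####+.....++++++++++................................
228 .............+##+....
[... 601 characters left out ...]
...
237 ...................+###############+.............................
238 ....................+###########++++++...........................
239 ++++++...............#######++++++++++....+++....................
240 ######+..............+######+.......++++++##++...................
241 ######+...............+######....++++#######+....................
242 #######+...............######++++########++++....................
243 #######+...............+#############+++.........................
244 ######++...............#####+###++++.......++++++................
245 ##++++................+####+++++......++++######+................
[446.1 -44.9 169.6] tip now side [277.1 205.6] scene [254.5 257.9]
```

```bash
python3 - <<'E'
import cv2,numpy as np
h=cv2.cvtColor(cv2.imread('pics/db.png'),cv2.COLOR_BGR2HSV).astype(int)
for r in range(165,240):
    l=''
    for c in range(235,320):
        H,S,V=h[r,c]
        l+= '.' if 45<H<95 and S>70 else ('y' if H<35 and S>110 else ('#' if V<70 else ('+' if V<130 else 'o')))
    print(r,l)
E
```

```text
165 ..................##########++++++++++++++++++++++++##.........o..............yyyyyyy
166 ..................###########++++++++++++++++++++++####.......................yyyyyyy
167 ..................############++++++++++++++++++#######......................+oyyyyyy
168 .....o.............############++++++++++++++##########......................oyyyyyyy
169 ...................####yyyy####++++++++++###############...###.............+oyyyyyyyy
170 ...................####yyy######+++++++########################...o........oyyyyyyyyy
171 ....................############+++#############################..o........oyyyyyyyyy
172 .....................###########################################..........+yyyyyyyyyy
173 ....................############################################..........oyyyyyyyyyy
174 .....................####.#######################################.........oyyyyyyyyyy
175 .......o...............##########################################.........+yyyyyyyyyy
176 .......oo...............#########################################+........++yyyyyyyyy
177 ........o.......
[... 4949 characters left out ...]
.......#................#yy.....#...+++++++++++ooooo+yyyyyyyyyyyyyyyyy
233 ....oo................##................yy+....##..+++++++++++oooooo+yoyyyyyyyyyyyyyy
234 ....oy................++................+yo.....##..+++++++++++oooooooyyyyyyyyyyyyyyy
235 ....oyo...............++.................oo......###++++++++++++ooooooyyyyyyyyyyyyyyy
236 ...oyyo................o.................oy......####+++++++++++oooooooyyyyyyyyyyyyyy
237 ....oyo..................................oyo......####+++++++++++ooooooyyyyyyyyyyyyyy
238 .....oo...................................yo.......##.#+++++++++++ooooooyyyyyyyyyyyyy
239 .....oy...................................oy.......#####+++++++++++ooooo+yyyyyyyyyyyy
```

```bash
python3 - <<'E'
from h import *
np.set_printoptions(precision=1,suppress=True)
for x in(-.055,0,.055):
  for z in (.199,.218,.265): print(x,z,'d1 px',proj('side',np.array([.6745+x,0,z]))*800/560)
h=cv2.cvtColor(cv2.imread('pics/d0.png'),cv2.COLOR_BGR2HSV).astype(int)
for r in range(115,185):
    l=''
    for c in range(315,415):
        H,S,V=h[r,c]
        l+= '.' if 45<H<95 and S>70 else ('y' if H<35 and S>110 else ('b' if S>110 else('#' if V<70 else ('+' if V<130 else 'o'))))
    print(r,l)
E
```

```text
-0.055 0.199 d1 px [484.8 249.2]
-0.055 0.218 d1 px [485.5 239.8]
-0.055 0.265 d1 px [487.1 215.9]
0 0.199 d1 px [514.2 246.5]
0 0.218 d1 px [515.1 237.1]
0 0.265 d1 px [517.2 213.3]
0.055 0.199 d1 px [543.3 243.9]
0.055 0.218 d1 px [544.3 234.5]
0.055 0.265 d1 px [547.  210.8]
115 +o+++++++++++++++++++++++++++yyyyyyyyyyy+++####+++++++++++++++++++++++++++++++++++yyyyyyyyyyyyyyyyyy
116 o++++++++++++++++++++++++++++yyyyyyyyyyy+++####+++++++++++++++++++++++++++########+yyyyyyyyyyyyyyyyy
117 o++++++++++++++++++++++++o+++yyyyyyyyyyy+++####+++++++++++++++++++++++++++#########+yyyyyyyyyyyyyyyy
118 +++++++++++++++++++++++++++++yyyyyyyyyyy+++####+++++++++++++++++++++++++++##########+yyyyyyyyyyyyyyy
119 o++++++++++++++++++++++++++++yyyyyyyyyyy+++####+++++++++++++++++++++++++++###########+yyyyyyyyyyyyyy
120 o+++++++++#########++++++++++yyyyyyyyyy##+##.##+++++++++++++++++++++++++++############+yyyyyyyyyyyyy
121 +++++++++#############+#######y################+++++++++++++++++++++++++++#############++yyyyyyyyyyy
122 o+++++oo+######################################+++++++++++++++++++++++++++########
[... 5828 characters left out ...]
yyyyyyyo..............bo..........bbbyb...bbbbbbbbbbbbbbbbbbbbbbbbb#..
179 yyyyyyyyyyyyyyyyyyyyyyyyyyyyyyyyyyyyyoo+...........bbb.............bb....bbbbbbbbbbbbbbbbbbbbbbbbb..
180 yyyyyyyyyyyyyyyyyyyyyyyyyyyyyyyyyyyyyyyyyoo.........o...............bb...bbbbbbbbbbbbbbbbbbbbbbbbbb.
181 oyyyyyyyyyyyyyyyyyyyyyyyyyyyyyyyyyyyyyyyyyo.........................bb....bbbbbbbbbbbbbbbbbbbbbbbbb.
182 +yyyyyyyyyyyyyyyyyyyyyyyyyyyyyyyyyyyyyyyyyyo+.........b..............b.....bbbbbbbbbbbbbbbbbbbbbbbbb
183 ooo+yyyyyyyyyyyyyyyyyyyyyyyyyyyyyyyyyyyyyyyyyo+.......................ob....bbbbbbbbbbbbbbbbbbbbbbbb
184 .ooo+yyyyyyyyyyyyyyyyyyyyyyyyyyyyyyyyyyyyyyyyyoo+.....................byb....bbbbbbbbbbbbbbbbbbbbbbb
```

The silhouettes show the fingertips sit about 25 mm higher than the reported TCP implies. The fingers passed over the drawer front without touching it, which matches the zero force. I'll descend lower, to a height that is safe whichever offset is true.

```bash
python3 -m handwheel '[{"delta_pos":[-0.1,0,-0.8],"dr":[0,0,0]},{"delta_pos":[0,0,-0.8],"dr":[0,0,0]},{"delta_pos":[0,0,-0.8],"dr":[0,0,0]},{"delta_pos":[0,0,-0.8],"dr":[0,0,0]},{"delta_pos":[0,0,-0.8],"dr":[0,0,0]},{"delta_pos":[0,0,-0.4],"dr":[0,0,0]},{"delta_pos":[0,0,-0.4],"dr":[0,0,0]},{"delta_pos":[0,0,0],"dr":[0,0,0]}]'
python3 - <<'E'
from h import *
s=get_state();print(s['q'],s['force'])
save('side','dc.png')
h=cv2.cvtColor(cv2.imread('pics/dc.png'),cv2.COLOR_BGR2HSV).astype(int)
for r in range(215,262):
    l=''
    for c in range(250,315):
        H,S,V=h[r,c]
        l+= '.' if 45<H<95 and S>70 else ('y' if H<35 and S>110 else ('#' if V<70 else ('+' if V<130 else 'o')))
    print(r,l)
print(proj('side',np.array(s['eef_pos'])))
E
```

```text
t: 10.45
eef_pos: [0.4418, -0.0453, 0.0236]
ee_rot: [3.108, 0.144, -2.968]
force: [-0.5, 0.0, -0.1]
width: 0.0007
gripper_force: 0.0
[ 0.33451042  0.15397993 -0.82836741 -0.02352508 -0.44127762 -1.7084558 ] [-4.76573093e-01  3.91862363e-04 -7.00898227e-02]
215 yyyy#######++++++++++++++++++++++++++oo..+++++++++##.yyyo+ooo++++
216 yyy########++++++++++++++++++++++++++ooo..++++++++++++yyoooo+++++
217 yyyy########+++++++++++++++++++++++++oooo...#+++++++++yy++++++y++
218 yyyy#########++++++++++++++++++++++++ooooo++++++++o+y+y+y++++++++
219 yyyy##########++++++++++++++++++++++#+ooooo++o++++y++yy++y++y++yy
220 yyyy######y###+++++++++++++++++++++###+ooooo+yyyy++yyy++++yy+y++y
221 +yyy####yyyy###+++++++++++++++++#######ooooo+y++++yyy++yy+yy+y++y
222 .+yyy###yyyy####++++++++++++###########+ooo++++y++++y+yyyy+yyy+y+
223 ..#yy####yy#####+++++++++###############+o++++++++yy++y+y++++yyy+
224 ..#yy###########++++++########################+y+y++yy++++++y++y+
225 ..###############+++##########################++y++y++y+y+++y+++y
226 ......#########################################++++++y++y+yyy+yy+
227
[... 1774 characters left out ...]
........#+................++++++++ooooo++y
253 .............#...............#.#+................++++++++oooooo++
254 .............##................#y+................++++++++oooooo+
255 ............#++++...............#y.................#+++++++ooooo+
256 .............++.................#y#................#######+oooooo
257 .............++..................#y.................######++ooooo
258 .............++..................#y#................#######++oooo
259 ..............#..................#y#............###########++oooo
260 .................................#y#...........############+++ooo
261 ..................................#y..........############+++++oo
[274.7460327  247.54861371]
```

```bash
python3 -m handwheel '[{"delta_pos":[0.1,0.018,0],"dr":[0,0,0]},{"delta_pos":[0.1,0.018,0],"dr":[0,0,0]},{"delta_pos":[0.1,0.018,0],"dr":[0,0,0]},{"delta_pos":[0.1,0.018,0],"dr":[0,0,0]},{"delta_pos":[0.1,0.018,0],"dr":[0,0,0]},{"delta_pos":[0.1,0.018,0],"dr":[0,0,0]}]' | grep -E 'eef|force'
python3 -m handwheel '[{"delta_pos":[0.1,0.018,0],"dr":[0,0,0]},{"delta_pos":[0.1,0.018,0],"dr":[0,0,0]},{"delta_pos":[0.1,0.018,0],"dr":[0,0,0]},{"delta_pos":[0.1,0.018,0],"dr":[0,0,0]},{"delta_pos":[0.1,0.018,0],"dr":[0,0,0]},{"delta_pos":[0.1,0.018,0],"dr":[0,0,0]}]'| grep -E 'eef|force'
cat > chk.py <<'E'
from h import *
np.set_printoptions(precision=4,suppress=True)
for c in('scene','side','wrist'):
    grab_frame(c)
    for q in('pull_left','pull_right','stopper','paint_pot','lid_edge'):
        z={'pull_left':.045,'pull_right':.045,'stopper':.012,'paint_pot':.012}.get(q)
        print(c,q,[(np.round(x['location']),round(x['conf'],2),atz(c,x['location'],z)[:2] if z else '') for x in mark_of(c,q)[:2] if x['conf']>.4])
E
python3 chk.py
```

```text
eef_pos: [0.4604, -0.0419, 0.0256]
force: [-1.8, -0.4, 2.4]
gripper_force: 0.8
eef_pos: [0.4787, -0.0386, 0.0255]
force: [-1.9, -0.7, 0.4]
gripper_force: 0.8
scene pull_left [(array([268., 266.]), 0.65, array([ 0.4814, -0.0321]))]
scene pull_right [(array([267., 323.]), 0.94, array([ 0.4797, -0.1773]))]
scene stopper [(array([301., 264.]), 0.58, array([ 0.5652, -0.017 ]))]
scene paint_pot [(array([145., 377.]), 0.73, array([ 0.1854, -0.3039])), (array([302., 317.]), 0.57, array([ 0.5656, -0.155 ]))]
scene lid_edge [(array([323., 271.]), 0.79, '')]
side pull_left [(array([293., 236.]), 0.86, array([ 0.4919, -0.0345])), (array([324., 211.]), 0.64, array([0.606 , 0.0728]))]
side pull_right [(array([299., 271.]), 0.85, array([ 0.4776, -0.1775]))]
side stopper [(array([332., 273.]), 0.72, array([ 0.5652, -0.1604])), (array([320., 243.]), 0.57, array([ 0.569 , -0.0303]))]
side paint_pot [(array([175., 335.]), 0.85, array([ 0.1781, -0.303 ])), (array([335., 271.]), 0.6, array([ 0.5753, -0.1563]))]
side lid_edge [(array([344., 189.]), 0.76, ''), (array([424., 306.]), 0.52, '')]
wrist pull_left []
wrist pull_right []
wrist stopper []
wrist paint_pot [(array([ 50., 355.]), 0.77, array([ 0.569 , -0.1626])), (array([523., 353.]), 0.46, array([0.5257, 0.1276]))]
wrist lid_edge []
```

Contact: about 2 N, and the drawer and stopper are moving together. I'll continue to shut.

```bash
python3 -m handwheel '[{"delta_pos":[0.1,0.018,0],"dr":[0,0,0]},{"delta_pos":[0.1,0.018,0],"dr":[0,0,0]},{"delta_pos":[0.1,0.018,0],"dr":[0,0,0]},{"delta_pos":[0.1,0.018,0],"dr":[0,0,0]},{"delta_pos":[0.1,0.018,0],"dr":[0,0,0]},{"delta_pos":[0.1,0.018,0],"dr":[0,0,0]},{"delta_pos":[0.1,0.018,0],"dr":[0,0,0]},{"delta_pos":[0.1,0.018,0],"dr":[0,0,0]},{"delta_pos":[0.1,0.018,0],"dr":[0,0,0]},{"delta_pos":[0.1,0.018,0],"dr":[0,0,0]}]' | grep -E 'eef|force'
python3 -m handwheel '[{"delta_pos":[0.06,0.011,0],"dr":[0,0,0]},{"delta_pos":[0.06,0.011,0],"dr":[0,0,0]},{"delta_pos":[0.06,0.011,0],"dr":[0,0,0]},{"delta_pos":[0.06,0.011,0],"dr":[0,0,0]}]'| grep -E 'eef|force'
python3 -m handwheel '[{"delta_pos":[0.04,0.007,0],"dr":[0,0,0]},{"delta_pos":[0.04,0.007,0],"dr":[0,0,0]}]'| grep -E 'eef|force'
```

```text
eef_pos: [0.5087, -0.0332, 0.0255]
force: [-1.7, -2.4, -0.0]
gripper_force: 0.8
eef_pos: [0.5158, -0.0319, 0.0256]
force: [-0.9, -0.7, -1.0]
gripper_force: 0.8
eef_pos: [0.5182, -0.0314, 0.0256]
force: [-1.3, -0.9, -0.3]
gripper_force: 0.8
```

```bash
for i in 1 2; do :; done
python3 -m handwheel '[{"delta_pos":[0.04,0.007,0],"dr":[0,0,0]},{"delta_pos":[0.04,0.007,0],"dr":[0,0,0]}]'| grep -E 'eef|^force'
python3 -m handwheel '[{"delta_pos":[0.04,0.007,0],"dr":[0,0,0]},{"delta_pos":[0.04,0.007,0],"dr":[0,0,0]}]'| grep -E 'eef|^force'
python3 -m handwheel '[{"delta_pos":[0.03,0.005,0],"dr":[0,0,0]},{"delta_pos":[0.03,0.005,0],"dr":[0,0,0]}]'| grep -E 'eef|^force'
```

```text
eef_pos: [0.5188, -0.0314, 0.0252]
force: [-10.5, -1.0, 8.0]
eef_pos: [0.519, -0.0315, 0.0247]
force: [-16.2, -0.7, 12.6]
eef_pos: [0.519, -0.0316, 0.0242]
force: [-20.0, -0.6, 13.4]
```

The left drawer is shut (hard stop, force rose to 20 N). Now the right one.

```bash
python3 -m handwheel '[{"delta_pos":[-0.3,-0.05,0],"dr":[0,0,0]},{"delta_pos":[-0.8,-0.14,0],"dr":[0,0,0]},{"delta_pos":[-0.8,-0.14,0],"dr":[0,0,0]},{"delta_pos":[-0.4,-0.1,0],"dr":[0,0,0]},{"delta_pos":[0,-0.91,0],"dr":[0,0,0]},{"delta_pos":[0,-0.91,0],"dr":[0,0,0]},{"delta_pos":[0.1,-0.91,0],"dr":[0,0,0]},{"delta_pos":[0.1,-0.91,0],"dr":[0,0,0]},{"delta_pos":[0,-0.91,0],"dr":[0,0,0]},{"delta_pos":[0,0,0],"dr":[0,0,0]}]'; python3 chk.py | grep -v wrist
```

```text
t: 15.8
eef_pos: [0.4634, -0.1821, 0.026]
ee_rot: [3.109, 0.15, -2.97]
force: [-0.4, 0.2, 0.3]
width: 0.0005
gripper_force: 0.0
scene pull_left [(array([285., 264.]), 0.74, array([ 0.5228, -0.0283]))]
scene pull_right [(array([271., 323.]), 0.58, array([ 0.4894, -0.1774]))]
scene stopper []
scene paint_pot [(array([144., 377.]), 0.46, array([ 0.184 , -0.3042])), (array([300., 320.]), 0.45, array([ 0.5627, -0.1628]))]
scene lid_edge [(array([322., 270.]), 0.93, ''), (array([379., 373.]), 0.53, '')]
side pull_left [(array([305., 231.]), 0.8, array([ 0.5298, -0.0173]))]
side pull_right [(array([299., 269.]), 0.82, array([ 0.4789, -0.1719]))]
side stopper []
side paint_pot [(array([335., 268.]), 0.71, array([ 0.5779, -0.1433])), (array([300., 270.]), 0.69, array([ 0.4903, -0.1335]))]
side lid_edge [(array([340., 192.]), 0.94, '')]
```

```bash
python3 -m handwheel '[{"delta_pos":[0.1,0.018,0],"dr":[0,0,0]},{"delta_pos":[0.1,0.018,0],"dr":[0,0,0]},{"delta_pos":[0.1,0.018,0],"dr":[0,0,0]},{"delta_pos":[0.1,0.018,0],"dr":[0,0,0]},{"delta_pos":[0.1,0.018,0],"dr":[0,0,0]},{"delta_pos":[0.1,0.018,0],"dr":[0,0,0]},{"delta_pos":[0.1,0.018,0],"dr":[0,0,0]},{"delta_pos":[0.1,0.018,0],"dr":[0,0,0]},{"delta_pos":[0.1,0.018,0],"dr":[0,0,0]},{"delta_pos":[0.1,0.018,0],"dr":[0,0,0]}]' | grep -E 'eef|^force'
python3 -m handwheel '[{"delta_pos":[0.1,0.018,0],"dr":[0,0,0]},{"delta_pos":[0.1,0.018,0],"dr":[0,0,0]},{"delta_pos":[0.1,0.018,0],"dr":[0,0,0]},{"delta_pos":[0.1,0.018,0],"dr":[0,0,0]},{"delta_pos":[0.1,0.018,0],"dr":[0,0,0]},{"delta_pos":[0.1,0.018,0],"dr":[0,0,0]},{"delta_pos":[0.1,0.018,0],"dr":[0,0,0]},{"delta_pos":[0.1,0.018,0],"dr":[0,0,0]},{"delta_pos":[0.1,0.018,0],"dr":[0,0,0]},{"delta_pos":[0.1,0.018,0],"dr":[0,0,0]}]' | grep -E 'eef|^force'
python3 -m handwheel '[{"delta_pos":[0.1,0.018,0],"dr":[0,0,0]},{"delta_pos":[0.1,0.018,0],"dr":[0,0,0]},{"delta_pos":[0.1,0.018,0],"dr":[0,0,0]},{"delta_pos":[0.06,0.011,0],"dr":[0,0,0]},{"delta_pos":[0.06,0.011,0],"dr":[0,0,0]},{"delta_pos":[0.06,0.011,0],"dr":[0,0,0]}]'| grep -E 'eef|^force'
python3 -m handwheel '[{"delta_pos":[0.04,0.007,0],"dr":[0,0,0]},{"delta_pos":[0.04,0.007,0],"dr":[0,0,0]}]'| grep -E 'eef|^force'
```

```text
eef_pos: [0.4919, -0.1743, 0.0255]
force: [-2.5, -1.3, -1.0]
eef_pos: [0.522, -0.1688, 0.0256]
force: [-1.5, -2.1, -0.4]
eef_pos: [0.5363, -0.1663, 0.0256]
force: [-0.6, -1.2, 0.0]
eef_pos: [0.5386, -0.1658, 0.0256]
force: [-0.7, -2.2, -0.7]
```

```bash
python3 -m handwheel '[{"delta_pos":[0.06,0.011,0],"dr":[0,0,0]},{"delta_pos":[0.06,0.011,0],"dr":[0,0,0]},{"delta_pos":[0.06,0.011,0],"dr":[0,0,0]}]'| grep -E 'eef|^force'
python3 -m handwheel '[{"delta_pos":[0.04,0.007,0],"dr":[0,0,0]},{"delta_pos":[0.04,0.007,0],"dr":[0,0,0]}]'| grep -E 'eef|^force'
python3 -m handwheel '[{"delta_pos":[0.04,0.007,0],"dr":[0,0,0]},{"delta_pos":[0.04,0.007,0],"dr":[0,0,0]}]'| grep -E 'eef|^force'
```

```text
eef_pos: [0.5425, -0.165, 0.0253]
force: [-11.0, -3.4, 9.2]
eef_pos: [0.5426, -0.1649, 0.0251]
force: [-16.4, -4.6, 14.1]
eef_pos: [0.5427, -0.1648, 0.0246]
force: [-21.5, -7.3, 17.3]
```

Both drawers reach the same stop (equal chest x within 0.1 mm). Now retreat and go above the lid.

```bash
python3 -m handwheel '[{"delta_pos":[-0.4,-0.07,0],"dr":[0,0,0]},{"delta_pos":[-0.9,-0.1,0],"dr":[0,0,0]},{"delta_pos":[-0.9,0.2,0.3],"dr":[0,0,0]},{"delta_pos":[0,0.3,1],"dr":[0,0,0]},{"delta_pos":[0,0.3,1],"dr":[0,0,0]},{"delta_pos":[0,0.3,1],"dr":[0,0,0]},{"delta_pos":[0,0.3,1],"dr":[0,0,0]},{"delta_pos":[0,0.3,1],"dr":[0,0,0]},{"delta_pos":[0,0.3,1],"dr":[0,0,0]},{"delta_pos":[0,0.3,1],"dr":[0,0,0]}]' | grep eef
python3 -m handwheel '[{"delta_pos":[0,0.3,0.9],"dr":[-1.4,7.9,0]},{"delta_pos":[0.5,0.1,0],"dr":[0,0,0]},{"delta_pos":[0.9,0,0],"dr":[0,0,0]},{"delta_pos":[0.9,0,0],"dr":[0,0,0]},{"delta_pos":[0.9,0,0],"dr":[0,0,0]},{"delta_pos":[0.9,0,0],"dr":[0,0,0]},{"delta_pos":[0,0,0],"dr":[0,0,0]},{"delta_pos":[0,0,0],"dr":[0,0,0]}]'; python3 chk.py | grep -v wrist
```

```text
eef_pos: [0.4831, -0.0994, 0.2464]
t: 22.0
eef_pos: [0.6061, -0.0878, 0.2704]
ee_rot: [3.107, 0.007, -2.968]
force: [0.1, 0.2, 0.4]
width: 0.0004
gripper_force: 0.0
scene pull_left []
scene pull_right [(array([298., 318.]), 0.77, array([ 0.5547, -0.1647]))]
scene stopper []
scene paint_pot [(array([143., 372.]), 0.53, array([ 0.18  , -0.2919]))]
scene lid_edge [(array([322., 272.]), 0.58, '')]
side pull_left [(array([306., 234.]), 0.69, array([ 0.5273, -0.0317]))]
side pull_right [(array([326., 260.]), 0.85, array([ 0.5515, -0.148 ]))]
side stopper []
side paint_pot [(array([261., 224.]), 0.63, array([0.4257, 0.09  ])), (array([176., 336.]), 0.62, array([ 0.1797, -0.3075]))]
side lid_edge [(array([344., 186.]), 0.87, '')]
```

```bash
python3 -m handwheel '[{"delta_pos":[0.5,0.2,0],"dr":[0,0,0]},{"delta_pos":[0,0,-0.6],"dr":[0,0,0]},{"delta_pos":[0,0,-0.4],"dr":[0,0,0]},{"delta_pos":[0,0,-0.2],"dr":[0,0,0]},{"delta_pos":[0,0,-0.2],"dr":[0,0,0]},{"delta_pos":[0,0,-0.2],"dr":[0,0,0]}]' | grep -E 'eef|^force'
python3 -m handwheel '[{"delta_pos":[0,0,-0.15],"dr":[0,0,0]},{"delta_pos":[0,0,-0.15],"dr":[0,0,0]},{"delta_pos":[0,0,-0.15],"dr":[0,0,0]}]' | grep -E 'eef|^force'
python3 -m handwheel '[{"delta_pos":[0,0,-0.15],"dr":[0,0,0]},{"delta_pos":[0,0,-0.15],"dr":[0,0,0]}]' | grep -E 'eef|^force'
```

```text
eef_pos: [0.6208, -0.0823, 0.2236]
force: [0.0, 0.1, 0.1]
eef_pos: [0.6208, -0.0821, 0.21]
force: [0.3, 0.4, -0.2]
eef_pos: [0.6208, -0.0821, 0.2008]
force: [-0.2, -0.5, 0.4]
```

```bash
python3 -m handwheel '[{"delta_pos":[0,0,-0.15],"dr":[0,0,0]},{"delta_pos":[0,0,-0.15],"dr":[0,0,0]}]' | grep -E 'eef|^force'
python3 -m handwheel '[{"delta_pos":[0,0,-0.15],"dr":[0,0,0]},{"delta_pos":[0,0,-0.15],"dr":[0,0,0]}]' | grep -E 'eef|^force'
python3 -m handwheel '[{"delta_pos":[0,0,-0.15],"dr":[0,0,0]},{"delta_pos":[0,0,-0.15],"dr":[0,0,0]}]' | grep -E 'eef|^force'
```

```text
eef_pos: [0.6209, -0.0821, 0.1919]
force: [0.5, 0.2, 0.7]
eef_pos: [0.6208, -0.0821, 0.1828]
force: [0.3, 0.0, 1.4]
eef_pos: [0.6208, -0.0821, 0.1737]
force: [-0.6, 0.0, 1.1]
```

```bash
cat > lid.py <<'E'
from fit import W,L,pj
from h import *
grab_frame('side');grab_frame('scene')
P0=[.6648,-.0738,.175]
for c in('side','scene'):
    m=mark_of(c,'lid_edge'); print(c,[(np.round(x['location'],1),round(x['conf'],2)) for x in m[:1]])
for t in (.65,.6,.5,.4,.3,.2,.1,0): print(t,pj('side',W(P0,L(t,.184,0,.008))),pj('scene',W(P0,L(t,.184,0,.008))))
E
sed -i '/^r=least/,$d' fit.py; python3 lid.py
```

```text
side [(array([335., 194.]), 0.88)]
scene [(array([316.2, 275.2]), 0.69)]
0.65 [345.2246 185.0898] [326.1205 267.4729]
0.6 [342.9106 188.1044] [323.2692 268.7754]
0.5 [338.702  194.3098] [318.1164 271.3551]
0.4 [335.0891 200.6844] [313.7282 273.8753]
0.3 [332.1074 207.1491] [310.1303 276.3078]
0.2 [329.7824 213.6254] [307.335  278.6274]
0.1 [328.1298 220.0374] [305.3429 280.8125]
0 [327.1558 226.3126] [304.1442 282.8445]
```

The lid is moving with the fingertips. I'll follow its arc down.

```bash
python3 -m handwheel '[{"delta_pos":[-0.06,-0.01,-0.17],"dr":[0,0,0]},{"delta_pos":[-0.06,-0.01,-0.17],"dr":[0,0,0]},{"delta_pos":[-0.06,-0.01,-0.17],"dr":[0,0,0]},{"delta_pos":[-0.06,-0.01,-0.17],"dr":[0,0,0]},{"delta_pos":[-0.06,-0.01,-0.17],"dr":[0,0,0]},{"delta_pos":[-0.05,-0.01,-0.17],"dr":[0,0,0]},{"delta_pos":[-0.05,-0.01,-0.17],"dr":[0,0,0]},{"delta_pos":[-0.05,-0.01,-0.17],"dr":[0,0,0]},{"delta_pos":[-0.05,-0.01,-0.17],"dr":[0,0,0]},{"delta_pos":[-0.05,-0.01,-0.17],"dr":[0,0,0]}]' | grep -E 'eef|^force'
python3 -m handwheel '[{"delta_pos":[-0.03,-0.01,-0.17],"dr":[0,0,0]},{"delta_pos":[-0.03,-0.01,-0.17],"dr":[0,0,0]},{"delta_pos":[0,0,-0.15],"dr":[0,0,0]}]' | grep -E 'eef|^force'; python3 lid.py | head -2
```

```text
eef_pos: [0.6044, -0.0851, 0.1227]
force: [0.8, 1.5, 0.7]
eef_pos: [0.6022, -0.0858, 0.1079]
force: [-0.2, -0.2, -0.0]
side [(array([325.6, 223. ]), 0.97)]
scene [(array([305.9, 283.6]), 0.58)]
```

```bash
python3 -m handwheel '[{"delta_pos":[0,0,-0.1],"dr":[0,0,0]},{"delta_pos":[0,0,-0.1],"dr":[0,0,0]}]' | grep -E 'eef|^force'
python3 -m handwheel '[{"delta_pos":[0,0,-0.1],"dr":[0,0,0]},{"delta_pos":[0,0,-0.07],"dr":[0,0,0]}]' | grep -E 'eef|^force'
python3 -m handwheel '[{"delta_pos":[0,0,-0.07],"dr":[0,0,0]},{"delta_pos":[0,0,-0.07],"dr":[0,0,0]}]' | grep -E 'eef|^force'
```

```text
eef_pos: [0.6026, -0.0858, 0.1024]
force: [-0.5, 0.4, 0.0]
eef_pos: [0.6024, -0.0859, 0.0975]
force: [-7.3, 3.2, 20.7]
eef_pos: [0.6025, -0.0859, 0.0972]
force: [-19.0, 8.0, 47.3]
```

The lid is at its stop (TCP z 0.097, force rising hard). Retreat and inspect.

```bash
python3 -m handwheel '[{"delta_pos":[0,0,0.2],"dr":[0,0,0]},{"delta_pos":[0,0,0.6],"dr":[0,0,0]},{"delta_pos":[0,0,1],"dr":[0,0,0]},{"delta_pos":[0,0,1],"dr":[0,0,0]},{"delta_pos":[-1,0.3,1],"dr":[0,0,0]},{"delta_pos":[-1,0.3,0.5],"dr":[0,0,0]},{"delta_pos":[-1,0.3,0],"dr":[0,0,0]},{"delta_pos":[-1,0.3,0],"dr":[0,0,0]},{"delta_pos":[0,0,0],"dr":[0,0,0]}]' | grep -E '^t|eef|^force'
python3 lid.py | head -2; python3 v.py v6.png
```

```text
t: 27.8
eef_pos: [0.4795, -0.0492, 0.2226]
force: [0.5, 0.6, 1.5]
side [(array([328.1, 228.8]), 0.89)]
scene [(array([303.4, 287.6]), 0.65)]
[ 0.48308668 -0.04970718  0.22213186] [-0.29320342  0.84346672 -0.40999185]
```

View pics/v6.png

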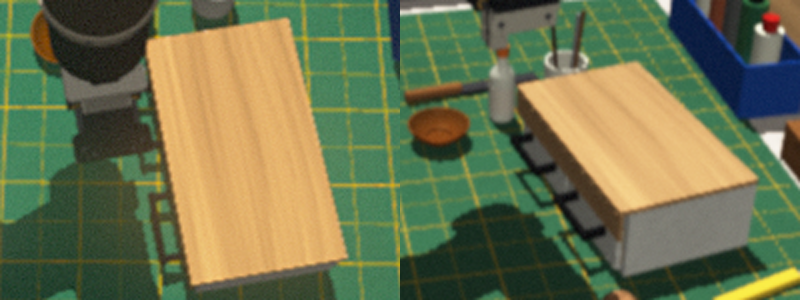

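The lid lies flat (right half, (640,130)). Both bars stand at equal depth under the lip, and the bystanders haven't moved. Handing in.

```bash
python3 -c "
from station import *
print(job_done())"
```

```text
the job is handed in; nothing more can be done
None
```

I pushed both drawers to their stops, then pressed the lid fully down, and handed the job in at about 28 s. The stopper and pot stood when last seen, but the closed lid hides them, so I couldn't check them at the end.

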